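Unlock the stretcher rack and move the matching pair to the easel tray

TASK

Lift the retaining bar by its grip out of the rack's two open brackets and lay it flat, grip up, centred along the cork mat. Then pick up the two long stretcher strips together in one grasp, as they lie side by side in the rack, and set them down gently as a pair in the easel tray, still on edge, side by side, about mid-way along the tray and in line with it. Leave the short strip where it lies in the rack, don't drop anything, and don't disturb the other things on the table.

Things in the scene. Friction and masses are not known exactly. Their poses are not given: they have to be found in the camera images.
- rack: Fixed grey steel rack. Origin: underside centre, on the table. Base 160 (x) x 230 (y) x 8 mm; rails at x = +-60 mm, tops 22 mm up. Three strips lie on them along x: two long at y = +-11 mm, a short one at y = +66 mm. Stops (4 mm thick, 7 mm high, on the rails only) at y = +-24.5, 53.5, 78.5 mm: strips come out upwards. The bar lies loose along y over their middles.
- bracket_0 (a point): Middle of the slot floor of the bracket at rack y = -100 mm, 57.5 mm above the table. Each bracket is 46 x 14 mm, its top 77.5 mm above the table, its slot 30 mm wide, open at the top and along y. The bar rests in both slots.
- bracket_1 (a point): The same on the bracket at rack y = +100 mm.
- bar_grip (a point): Centre of the upright black grip of the loose aluminium retaining bar: 230 (its y) x 24 (x) x 12 mm, about 200 g. The grip is a block on the middle of its top, 16 mm thick along x, 40 mm along y, 46 mm tall. This point is 23 mm above the bar's top face, 35 mm above its underside. z points up.
- strip_a_mid (a point): Centre, half-way up, of one long stretcher strip (loose, plain wood, 75 g): 250 mm (its x) including a 15 mm tongue at each end, 18 mm thick (y), 34 mm tall (z), underside 17 mm below this point. About 4 mm from the other long strip; pinched, they slide together (36 mm over both). At its middle the pair is free for 30 mm on either side.
- strip_b_mid (a point): Centre of the other long stretcher strip, the same in every way.
- short_strip_mid (a point): Centre of the short stretcher strip (160 mm long, same 18 x 34 mm section), which stays in the rack.
- tray: Fixed grey metal easel tray, 340 mm (its x) x 130 mm (its y) outside. Origin: centre of its underside, on the table. Inner floor 6 mm above the table, inside 328 x 118 mm, walls 6 mm thick, rim 14 mm above the table. Empty at the start.
- mat: Fixed cork mat 270 mm (its x) x 70 mm (its y) x 6 mm thick, between rack and tray. Origin: centre of its underside, on the table. The bar goes on it with its length along the mat's x (either way round).

How it is judged:
By the outcome, as a careful person would: the job done as asked, in the order asked, and still so for the second after the job is handed in, with the robot touching nothing.
It also fails if it takes over 54 s, if anything falls off the work surface, if the arm or the gripper's body presses on something with over 40 N, if the wrist force passes 120 N, or if a joint passes its speed limit or range.

ROBOT

A 6-joint arm with a two-finger parallel gripper is mounted at the origin on the work surface. World frame = base frame: x ahead of the robot, y to its left, z up, the work surface at z = 0. Lengths are in m, angles in rad, forces in N, time in s.
With the tool pointing down it reaches from about 0.375 to 0.9 m from the base axis. Payload 3.1 kg.
Tool frame: the origin (TCP) lies on the centre line of the jaws, within the pads' length; the fingertips stand 25 mm ahead of it and the grasp point (between the pads) lies 6 mm ahead of it; x points along the fingers, y is the direction in which the jaws open and shut, and the axes are right-handed (so a half turn about x gives the same grasp; the last joint's range is limited). The gripper opens to 87 mm and grips with 3 to 60 N. Pads are 19 mm wide; open, the fingers measure 117 mm over their backs; the gripper's body (75 mm by 190 mm) begins 51 mm behind the grasp point.
Start: joints at [1.016, 0.527, 1.433, -0, 1.181, -0.178], TCP at [0.23, 0.581, 0.248] pointing down, gripper open.
Joint ranges: [-3.08, 3.08], [-0.75, 2.2], [0.22, 2.44], [-1.43, 4.57], [0, 2.65], [-2.85, 2.85]. Speed limits (rad/s): [2.79, 2.79, 3.14, 3.14, 3.14, 3.14].

INTERFACE

Orientations are given as a unit quaternion [x, y, z, w].
In Python, from rig import robot gives the robot as it stands. The module is installed in compiled form; this text tells all that it offers.
- The arm moves only by the tool move_arm, never from a script. Its argument "commands" is a list of rows, each a list of 5 numbers: the gripper's target within -1 to 1 (shut at 1, half-way at 0, fully open at -1), then the shift along the tool's x, y, z in mm, then the turn about the tool's x in degrees. A call has 1 to 8 rows; each row is the pose to reach, as a shift and turn from the pose commanded when the call began, along the tool's axes at that moment; what a row does not reach only later rows make up. A row lasts 1/12 s, in which the tool goes at most 41.7 mm and 7.16 degrees, less where a joint would pass 70% of its speed; a pose out of reach is approached as far as the arm can. A call with a gripper value outside its range is refused whole. The fingers move at their own pace and stop on an object; "newtons" is the grip in N (left out, the last holds). Time passes only in rows, so rows that repeat a pose let the fingers close. It gives the time, the measured TCP pose, the force and the opening at its end, in the units of the state.
- robot.get_obs(): the state, without advancing time (a new reading comes with each control period).
- robot.camera(name): name is "scene" or "top"; returns a dict with "image" (480x640x3 uint8, red, green, blue), "fx", "fy", "cx", "cy" (pixels), "xyz" and "rotation" of the camera in the world. Camera axes: x right, y down, z forward; pixel columns grow to the right and rows downward; lengths in m; the calibration is good to about 2 mm. A picture is of the moment at which its call begins. There is no depth.
- robot.hand_in(): hands the job in, once; it reports no verdict.
Trained networks look in a picture, given as the dict that the camera call returned (one of the last four; its "shot" number tells which), for a name from the list of things; names that differ only in an ending like _2 or _b are one class to them, and where a whole thing is asked for, a point or a joint stands for the part that bears it (a point fixed in the world has none). Each returns a list of dicts, best first, with "p" (0 to 1); they miss things now and then, are a little off and sometimes report something else, mostly with a low value. They report only what shows in the picture. A call takes as long as a camera call.
- robot.regions_of(picture, name): "pixels" (480x640 bool, what is visible of it) and "bbox" ([left, top, right, bottom] in pixels, round what is visible of it).
The state is a dict: "time": time; "q": joint angles; "joint_velocities": joint speeds; "joint_torque": joint torques, N m; "position": TCP position; "tool_rot": TCP orientation; "ft_force": force on the tool from outside, world axes, zero at the start; "moment": the same for the moment, N m; "grip_width": finger opening in m.
Only numpy, scipy, OpenCV 4.12 (cv2) and the standard library are available. Lean on these libraries where they do the work, as an engineer would, in place of code of your own. Each camera call takes 0.05 s, during which the arm holds its last target.

## Working session

There is one attempt and no reset: what is moved stays moved. The work goes in short steps, Python scripts to look and compute and a tool call to move; the robot and the scene stay as the last step left them, time stands still between calls to the robot, and variables do not carry over. Pictures are saved under pics/ and viewed, and the job is handed in when it is done.

Besides the shell and the picture viewer there is one more tool, called after "Emit:" by a JSON object that holds its "name" and its "arguments", one argument or row to a line. move_arm: Moves the arm, as the interface text tells. Its arguments: {"type":"object","properties":{"commands":{"type":"array","items":{"type":"array","items":{"type":"number"}}},"newtons":{"type":"number"}},"required":["commands"]}

```bash
mkdir -p pics; cat > h.py <<'E'
from rig import robot
import numpy as np, cv2
E
python3 - <<'E'
from h import *
o=robot.get_obs()
for k,v in o.items(): print(k,np.round(v,3))
for n in ["scene","top"]:
    c=robot.camera(n); print(n,c["fx"],c["fy"],c["cx"],c["cy"],np.round(c["xyz"],4),np.round(c["rotation"],4).tolist(),c["shot"])
    cv2.imwrite(f"pics/{n}0.png",c["image"][:,:,::-1])
    for t in ["rack","bracket_0","bar_grip","strip_a_mid","short_strip_mid","tray","mat"]:
        r=robot.regions_of(c,t); print(t,[(round(x["p"],2),list(np.round(x["bbox"])),int(x["pixels"].sum())) for x in r[:3]])
E
```

```text
time 0.0
q [ 1.015  0.528  1.434 -0.     1.181 -0.179]
joint_velocities [-0.    -0.001 -0.001 -0.    -0.    -0.002]
joint_torque [-1.0000e-03 -4.4004e+01 -1.7659e+01  6.3000e-02  5.8000e-02 -0.0000e+00]
position [0.23  0.581 0.247]
tool_rot [ 0.132  0.695 -0.133  0.694]
ft_force [ 0.355 -0.752  0.67 ]
moment [0.013 0.052 0.003]
grip_width 0.087
scene 495.4791800277487 495.4791800277487 320.07549262232004 243.12969587263092 [ 1.084  -0.0961  0.9556] [0.7328, 0.6237, -0.1734, -0.2098] 1
rack [(0.59, [np.float64(135.0), np.float64(223.0), np.float64(256.0), np.float64(317.0)], 4261)]
bracket_0 [(0.96, [np.float64(135.0), np.float64(226.0), np.float64(258.0), np.float64(312.0)], 4000)]
bar_grip [(0.78, [np.float64(134.0), np.float64(236.0), np.float64(251.0), np.float64(272.0)], 1638)]
strip_a_mid [(0.66, [np.float64(402.0), np.float64(186.0), np.float64(497.0), np.float64(324.0)], 8137)]
short_strip_mid [(0.86, [np.float64(213.0), np.float64(215.0), np.float64(233.0), np.float64(283.0)], 454)]
tray [(0.88, [np.float64(400.0), np.float64(185.0), np.float64(499.0), np.float64(321.0)], 812
[... 342 characters left out ...]
acket_0 [(0.9, [np.float64(372.0), np.float64(214.0), np.float64(476.0), np.float64(294.0)], 3757)]
bar_grip [(0.75, [np.float64(384.0), np.float64(237.0), np.float64(481.0), np.float64(264.0)], 1113)]
strip_a_mid [(0.71, [np.float64(410.0), np.float64(199.0), np.float64(439.0), np.float64(304.0)], 964)]
short_strip_mid [(0.74, [np.float64(166.0), np.float64(167.0), np.float64(228.0), np.float64(308.0)], 7780), (0.73, [np.float64(393.0), np.float64(225.0), np.float64(409.0), np.float64(295.0)], 517)]
tray [(0.77, [np.float64(167.0), np.float64(167.0), np.float64(226.0), np.float64(310.0)], 7675)]
mat [(0.85, [np.float64(294.0), np.float64(188.0), np.float64(326.0), np.float64(303.0)], 3388)]
```

View pics/scene0.png

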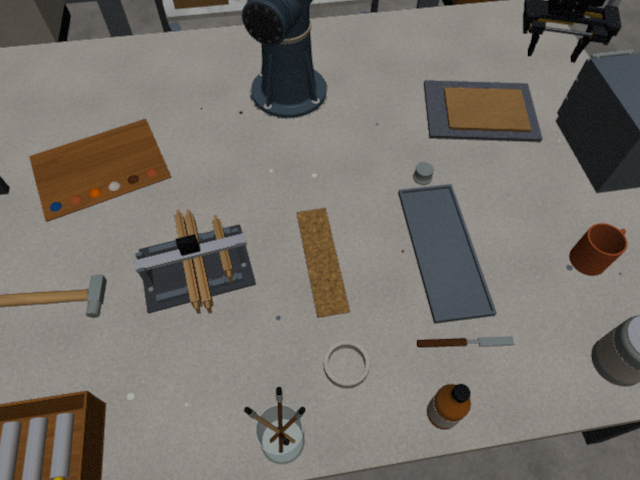

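View pics/top0.png

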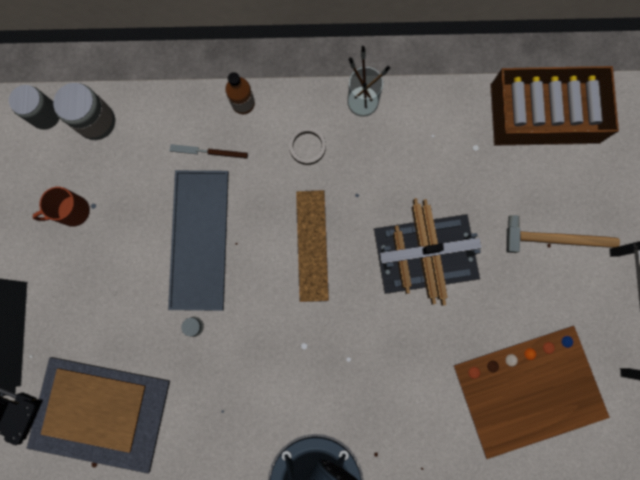

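```bash
cat >> h.py <<'E'
from scipy.spatial.transform import Rotation as R
def ray(c,u,v):
    d=np.array([(u-c["cx"])/c["fx"],(v-c["cy"])/c["fy"],1.]); d=R.from_quat(c["rotation"]).apply(d)
    return np.array(c["xyz"]),d/np.linalg.norm(d)
def atz(c,u,v,z):
    o,d=ray(c,u,v); return o+d*(z-o[2])/d[2]
def tri(c1,p1,c2,p2):
    A=np.zeros((3,3));b=np.zeros(3);rs=[ray(c1,*p1),ray(c2,*p2)]
    for o,d in rs:
        P=np.eye(3)-np.outer(d,d);A+=P;b+=P@o
    x=np.linalg.solve(A,b); return x,[np.linalg.norm(np.cross(x-o,d)) for o,d in rs]
def proj(c,P):
    p=R.from_quat(c["rotation"]).inv().apply(np.atleast_2d(P)-np.array(c["xyz"]))
    return np.c_[c["fx"]*p[:,0]/p[:,2]+c["cx"],c["fy"]*p[:,1]/p[:,2]+c["cy"]]
def crop(c,x0,y0,x1,y1,s,name):
    cv2.imwrite(name,cv2.resize(c["image"][y0:y1,x0:x1,::-1],None,fx=s,fy=s,interpolation=cv2.INTER_CUBIC))
E
python3 - <<'E'
from h import *
import pickle
s=robot.camera("scene");t=robot.camera("top")
pickle.dump((s,t),open("c0.pkl","wb"))
crop(s,120,200,270,320,5,"pics/s_rack.png"); crop(t,365,190,495,310,5,"pics/t_rack.png")
crop(s,280,180,500,330,3.5,"pics/s_tray.png"); crop(t,160,160,340,320,3.5,"pics/t_tray.png")
for n in ["bracket_0","bar_grip","mat","tray"]:
    for nm,c in (("s",s),("t",t)):
        m=robot.regions_of(c,n)
        if m:
            m=m[0]["pixels"].astype(np.uint8); 
            r=cv2.minAreaRect(np.argwhere(m)[:,::-1].astype(np.float32)); print(n,nm,r)
E
```

```text
bracket_0 s ((194.44972229003906, 268.675048828125), (65.14409637451172, 112.27104949951172), 76.27770233154297)
bracket_0 t ((428.003173828125, 252.91082763671875), (68.14066314697266, 101.4847412109375), 81.74057006835938)
bar_grip s ((188.71185302734375, 247.6297607421875), (23.955322265625, 113.71819305419922), 75.41107940673828)
bar_grip t ((429.9200439453125, 250.44000244140625), (12.727921485900879, 101.2576904296875), 81.8698959350586)
mat s ((323.1810607910156, 262.85205078125), (109.0408935546875, 34.2989501953125), 79.04593658447266)
mat t ((311.0807800292969, 245.6822052001953), (111.0719985961914, 32.01508712768555), 87.87889862060547)
tray s ((447.02606201171875, 252.62965393066406), (145.98426818847656, 63.14185333251953), 74.69915771484375)
tray t ((198.47584533691406, 239.58802795410156), (56.76030731201172, 141.34642028808594), 2.3532965183258057)
```

View pics/s_rack.png

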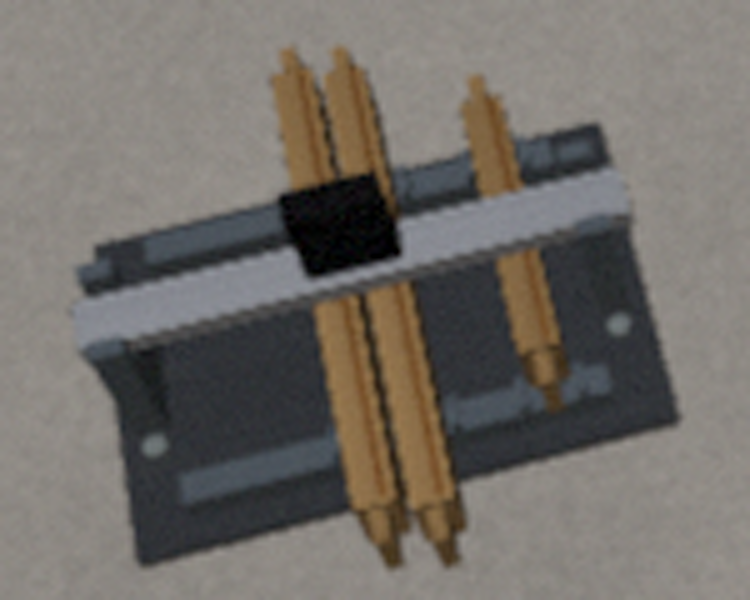

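View pics/t_rack.png

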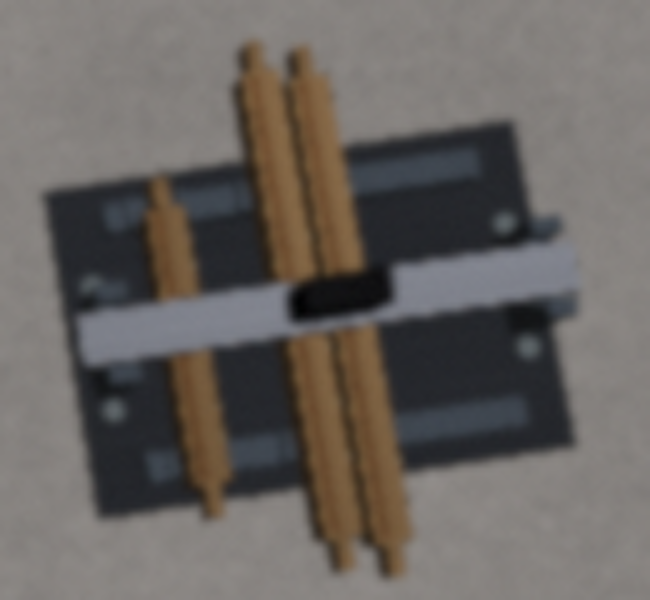

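View pics/t_tray.png

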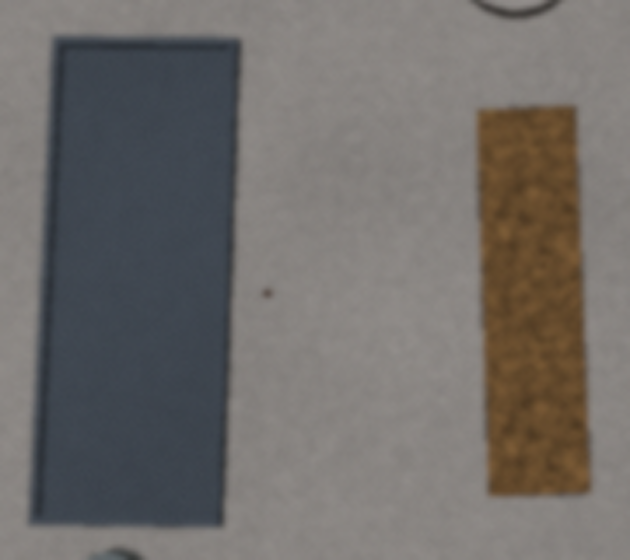

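View pics/s_tray.png

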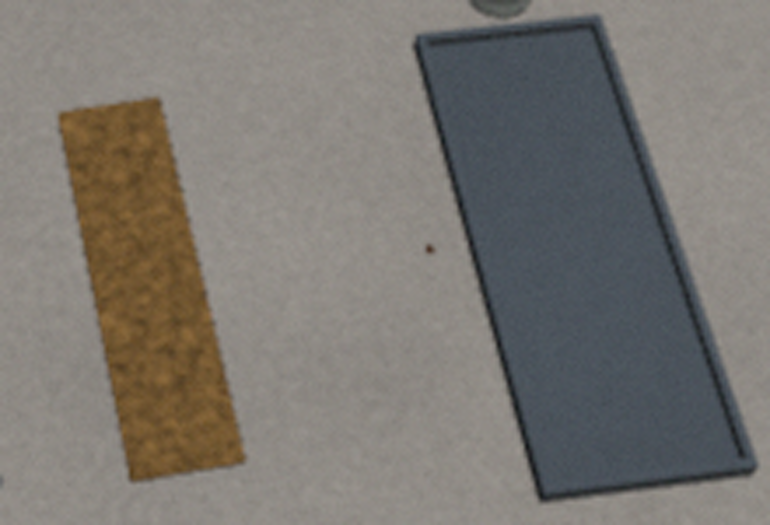

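```bash
cat >> h.py <<'E'
from scipy.optimize import minimize
S=5
def boxpts(p,box):  # p: x,y,z(origin),yaw ; box: cx,cy,cz,lx,ly,lz local
    cx,cy,cz,lx,ly,lz=box
    g=np.array([[sx,sy,sz] for sx in(-.5,.5) for sy in(-.5,.5) for sz in(-.5,.5)])*[lx,ly,lz]+[cx,cy,cz]
    return R.from_euler("z",p[3]).apply(g)+p[:3]
def render(c,p,boxes,roi):
    x0,y0,x1,y1=roi; m=np.zeros(((y1-y0)*S,(x1-x0)*S),np.uint8)
    for b in boxes:
        q=proj(c,boxpts(p,b)); q=(q+0.5-[x0,y0])*S-0.5
        h=cv2.convexHull(q.astype(np.float32)); cv2.fillPoly(m,[np.round(h*16).astype(np.int32)],1,shift=4)
    return m>0
def up(c,roi):
    x0,y0,x1,y1=roi; return cv2.resize(c["image"][y0:y1,x0:x1],None,fx=S,fy=S,interpolation=cv2.INTER_LINEAR).astype(int)
def fit(views,boxes,p0,free=(0,1,2,3)):
    free=list(free)
    def f(v):
        p=np.array(p0,float); p[free]=v; e=0
        for c,roi,m in views:
            r=render(c,p,boxes,roi); e+=1-(r&m).sum()/max(1,(r|m).sum())
        return e/len(views)
    v0=np.array(p0,float)[free]; best=None
    for k in range(3):
        sim=[v0]+[v0+np.eye(len(v0))[i]*([.006,.006,.006,.06][free[i]])*(-1)**k for i in range(len(v0))]
        r=minimize(f,v0,method="Nelder-Mead",options=dict(initial_simplex=sim,xatol=1e-5,fatol=1e-6,maxiter=300)); v0=r.x
    p=np.array(p0,float); p[free]=r.x; return p,r.fun
E
python3 - <<'E'
from h import *
import pickle
s,t=pickle.load(open("c0.pkl","rb"))
def px(c,u,v): return c["image"][v,u]
for n,c,l in (("s",s,[(188,245),(220,240),(190,290),(160,290),(320,260),(440,250),(300,160)]),("t",t,[(433,250),(460,246),(420,240),(410,255),(390,240),(313,240),(198,240),(350,240)])):
    print(n,[px(c,*q).tolist() for q in l])
# rack rough
T=[(45,190),(513,123),(575,445),(100,518)];Sx=[(95,245),(600,123),(678,422),(140,565)]
for a in T: print("top",atz(t,a[0]/5+365,a[1]/5+190,.008).round(4))
for a in Sx: print("sc",atz(s,a[0]/5+120,a[1]/5+200,.008).round(4))
for a in [(480,107),(575,106),(590,492),(489,494)]: print("mat t",atz(t,a[0]/3.5+160,a[1]/3.5+160,.006).round(4))
for a in [(58,112),(160,99),(244,461),(131,480)]: print("mat s",atz(s,a[0]/3.5+280,a[1]/3.5+180,.006).round(4))
for a in [(54,38),(240,39),(223,523),(30,523)]: print("tray t",atz(t,a[0]/3.5+160,a[1]/3.5+160,.014).round(4))
for a in [(415,38),(600,17),(757,467),(542,499)]: print("tray s",atz(s,a[0]/3.5+280,a[1]/3.5+180,.014).round(4))
E
```

```text
s [[5, 7, 2], [136, 136, 145], [145, 114, 76], [47, 49, 56], [111, 85, 46], [77, 84, 92], [142, 140, 133]]
t [[15, 14, 17], [127, 130, 140], [104, 78, 51], [127, 130, 139], [37, 39, 44], [94, 70, 42], [63, 71, 80], [135, 131, 129]]
top [ 0.5867 -0.1493  0.008 ]
top [ 0.6158 -0.3757  0.008 ]
top [ 0.4601 -0.3969  0.008 ]
top [ 0.4287 -0.1709  0.008 ]
sc [ 0.462  -0.3946  0.008 ]
sc [ 0.432  -0.1682  0.008 ]
sc [ 0.5905 -0.1474  0.008 ]
sc [ 0.6211 -0.3723  0.008 ]
mat t [0.6826 0.0353 0.006 ]
mat t [ 0.6822 -0.031   0.006 ]
mat t [ 0.4142 -0.037   0.006 ]
mat t [0.4138 0.0315 0.006 ]
mat s [ 0.4159 -0.035   0.006 ]
mat s [0.4161 0.0341 0.006 ]
mat s [0.6834 0.0391 0.006 ]
mat s [ 0.6847 -0.0289  0.006 ]
tray t [0.7352 0.3328 0.014 ]
tray t [0.7322 0.2023 0.014 ]
tray t [0.3966 0.2107 0.014 ]
tray t [0.3984 0.3413 0.014 ]
tray s [0.3986 0.2135 0.014 ]
tray s [0.4009 0.344  0.014 ]
tray s [0.7384 0.3352 0.014 ]
tray s [0.7377 0.2045 0.014 ]
```

```bash
cat > fitbar.py <<'E'
from h import *
import pickle
G=(0,0,0,.016,.040,.046); B=(0,0,-.029,.024,.230,.012)
if __name__=="__main__":
    s,t=pickle.load(open("c0.pkl","rb"))
    rs=(125,220,262,290); rt=(375,225,490,275)
    us,ut=up(s,rs),up(t,rt)
    # black
    ks=us.sum(2)<75; kt=ut.sum(2)<60
    def biggest(m):
        n,l,st,_=cv2.connectedComponentsWithStats(m.astype(np.uint8)); i=1+np.argmax(st[1:,4]); return l==i
    op=lambda m:cv2.morphologyEx(m.astype(np.uint8),cv2.MORPH_OPEN,np.ones((9,9)))>0
    ks,kt=biggest(op(ks)),biggest(op(kt))
    p,e=fit([(s,rs,ks),(t,rt,kt)],[G],[.525,-.272,.092,.128]); print("grip free",p.round(4),e)
    p1,e=fit([(s,rs,ks)],[G],[.525,-.272,.0925,.128],(0,1)); print("grip s",p1.round(4),e)
    p1,e=fit([(t,rt,kt)],[G],[.525,-.272,.0925,.128],(0,1)); print("grip t",p1.round(4),e)
    for nm,c,roi,u,k in(("s",s,rs,us,ks),("t",t,rt,ut,kt)):
        o=u.astype(np.uint8)[:,:,::-1].copy()
        for m,col in((k,(0,255,0)),(render(c,p,[G],roi),(0,0,255)),(render(c,p,[B],roi),(255,0,0))):
            cs,_=cv2.findContours(m.astype(np.uint8),cv2.RETR_EXTERNAL,cv2.CHAIN_APPROX_NONE); cv2.drawContours(o,cs,-1,col,1)
        cv2.imwrite(f"pics/fit_{nm}.png",o)
E
python3 fitbar.py
```

```text
grip free [ 0.5208 -0.2711  0.0864  0.2627] 0.35559541336169714
grip s [ 0.5229 -0.2701  0.0925  0.128 ] 0.22457751294324513
grip t [ 0.5215 -0.2713  0.0925  0.128 ] 0.5389414369088348
```

```bash
python3 -c "
import cv2,numpy as np
a=cv2.imread('pics/fit_s.png');b=cv2.imread('pics/fit_t.png')
w=max(a.shape[1],b.shape[1]);f=lambda i:cv2.copyMakeBorder(i,0,0,0,w-i.shape[1],0)
cv2.imwrite('pics/fit.png',np.vstack([f(a),f(b)]))"
```

```text
(no output)
```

View pics/fit.png

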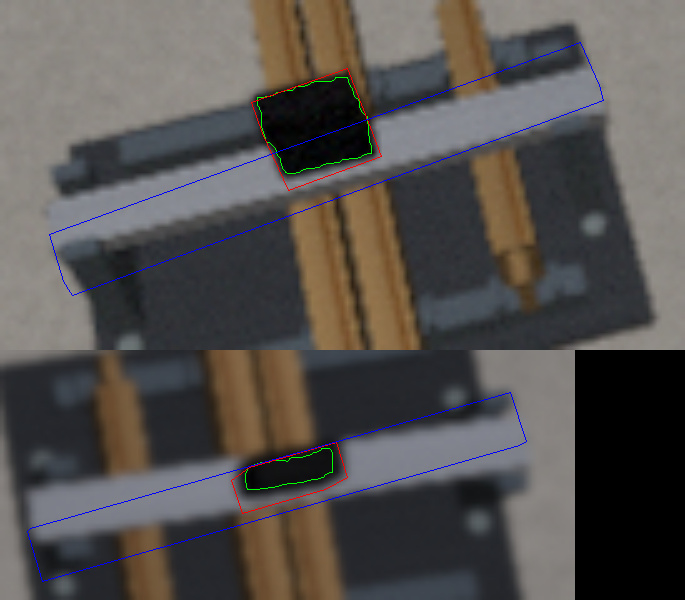

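```bash
cat > fitbar.py <<'E'
from h import *
import pickle
G=(0,0,0,.016,.040,.046); B=(0,0,-.023,.024,.230,.0002)
def comp(m,k=9):
    m=cv2.morphologyEx(m.astype(np.uint8),cv2.MORPH_OPEN,np.ones((k,k)))
    n,l,st,_=cv2.connectedComponentsWithStats(m); i=1+np.argmax(st[1:,4]); return l==i
def fitbar(cams,p0,free=(0,1,2,3),gth=150,out=None,bb=(95,4)):
    V=[]
    for c,roi in cams:
        u=up(c,roi); k=comp(u.sum(2)<gth,15)
        a=(u[...,2]-u[...,0]>bb[1])&(u.min(2)>bb[0]); a=cv2.morphologyEx(a.astype(np.uint8),cv2.MORPH_OPEN,np.ones((9,9)))>0
        near=cv2.dilate(render(c,np.array(p0),[G,B],roi).astype(np.uint8),np.ones((61,61)))>0
        V.append((c,roi,k&near,a&near&~k))
    free=list(free)
    def f(v):
        p=np.array(p0,float);p[free]=v;e=0
        for c,roi,k,a in V:
            g=render(c,p,[G],roi); b=render(c,p,[B],roi)&~g
            e+=(1-(g&k).sum()/(g|k).sum())+(1-(b&a).sum()/max(1,(b|a).sum()))
        return e/2/len(V)
    v0=np.array(p0,float)[free]
    for j in range(4):
        sim=[v0]+[v0+np.eye(len(v0))[i]*([.006,.006,.006,.06][free[i]])*(-1)**j for i in range(len(v0))]
        r=minimize(f,v0,method="Nelder-Mead",options=dict(initial_simplex=sim,xatol=1e-5,fatol=1e-6,maxiter=300)); v0=r.x
    p=np.array(p0,float);p[free]=r.x
    if out:
        ims=[]
        for c,roi,k,a in V:
            o=up(c,roi).astype(np.uint8)[:,:,::-1].copy(); g=render(c,p,[G],roi)
            for m,col in((k,(0,255,0)),(a,(0,255,255)),(g,(0,0,255)),(render(c,p,[B],roi)&~g,(255,0,0))):
                cs,_=cv2.findContours(m.astype(np.uint8),cv2.RETR_EXTERNAL,cv2.CHAIN_APPROX_NONE); cv2.drawContours(o,cs,-1,col,1)
            ims.append(o)
        w=max(i.shape[1] for i in ims); im=np.vstack([cv2.copyMakeBorder(i,0,0,0,w-i.shape[1],0) for i in ims])
        f=min(1,800/im.shape[1],600/im.shape[0]); cv2.imwrite(out,cv2.resize(im,None,fx=f,fy=f))
    return p,r.fun
if __name__=="__main__":
    s,t=pickle.load(open("c0.pkl","rb"))
    rs=(125,220,262,290); rt=(375,225,490,275); p0=[.523,-.271,.0925,.128]
    print(fitbar([(s,rs),(t,rt)],p0,out="pics/fitb.png"))
    print(fitbar([(s,rs)],p0,(0,1,3))); print(fitbar([(t,rt)],p0,(0,1,3)))
E
python3 fitbar.py
```

```text
(array([ 0.52345895, -0.27016395,  0.09304851,  0.13880999]), np.float64(0.3421408926187781))
(array([ 0.52317254, -0.26990418,  0.0925    ,  0.13820585]), np.float64(0.11748323795078758))
(array([ 0.5235404 , -0.27102618,  0.0925    ,  0.13498937]), np.float64(0.5641524105754276))
```

View pics/fitb.png

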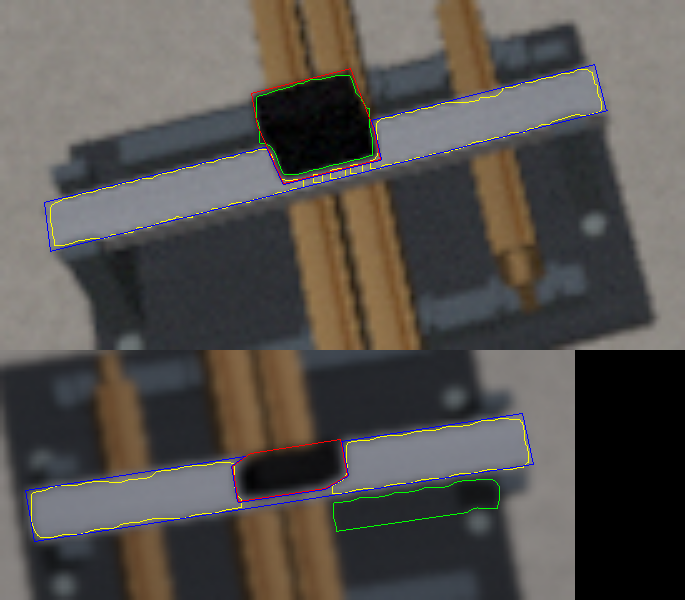

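```bash
cat >> h.py <<'E'
def go(x,y,zg,yaw,cmd=None):
    """target grasp point & tool-y yaw (mod pi). prints shift/turn in tool axes"""
    o=robot.get_obs(); P=np.array(o["position"]);Rt=R.from_quat(o["tool_rot"])
    tgt=np.array([x,y,zg+.006]); M=Rt.as_matrix(); ty=M[:,1]; cur=np.arctan2(ty[1],ty[0])
    d=Rt.inv().apply(tgt-P)*1000
    dy=(yaw-cur+np.pi/2)%np.pi-np.pi/2   # world yaw change
    sg=1 if M[2,0]>0 else -1
    print("t",round(o["time"],2),"P",P.round(4),"axes x",M[:,0].round(3),"ytoolyaw",round(np.degrees(cur),2),"q6",round(o["q"][5],3),"q",np.round(o["q"],2))
    print("shift",d.round(1),"turn",round(np.degrees(dy)*sg,2),"alt",round(np.degrees(dy-np.sign(dy)*np.pi)*sg,2),"F",np.round(o["ft_force"],2),"w",round(o["grip_width"],4))
E
python3 - <<'E'
from h import *
go(.5235,-.2705,.18,.137)
E
```

```text
t 1.3 P [0.2299 0.5812 0.2475] axes x [-0. -0. -1.] ytoolyaw 68.41 q6 -0.178 q [ 1.02  0.53  1.43 -0.    1.18 -0.18]
shift [  61.6 -683.9  586.3] turn 60.56 alt -119.44 F [-0.95 -0.24  0.2 ] w 0.0868
```

Emit:
{"name": "move_arm", "arguments": {
  "commands": [
    [-1,0,-25,21],
    [-1,0,-60,51],
    [-1,0,-90,77],
    [-1,0,-120,103],
    [-1,0,-150,128],
    [-1,0,-180,154],
    [-1,0,-210,180],
    [-1,0,-240,206]
  ]
}}

```text
invalid input
```

Emit:
{"name": "move_arm", "arguments": {
  "commands": [
    [-1,0,-25,21,0],
    [-1,0,-55,47,0],
    [-1,0,-85,73,0],
    [-1,0,-115,99,0],
    [-1,0,-145,124,0],
    [-1,0,-175,150,0],
    [-1,0,-205,176,0],
    [-1,0,-235,201,0]
  ]
}}

```text
time: 1.97
position: [0.3308, 0.2871, 0.2479]
tool_rot: [0.132, 0.694, -0.132, 0.695]
ft_force: [1.4, 0.2, 0.5]
grip_width: 0.0872
```

Emit:
{"name": "move_arm", "arguments": {
  "commands": [
    [-1,0,-30,26,0],
    [-1,0,-60,51,0],
    [-1,0,-90,77,0],
    [-1,0,-115,99,0],
    [-1,0,-145,124,0],
    [-1,0,-175,150,0],
    [-1,0,-205,176,0],
    [-1,0,-230,197,0]
  ]
}}

```text
time: 2.63
position: [0.43, -0.0004, 0.248]
tool_rot: [0.133, 0.694, -0.133, 0.695]
ft_force: [0.7, -0.5, 0.3]
grip_width: 0.0869
```

```bash
python3 -c "
from h import *
go(.5235,-.2705,.18,.137)"
```

```text
t 2.63 P [ 4.30e-01 -4.00e-04  2.48e-01] axes x [ 0.002 -0.001 -1.   ] ytoolyaw 68.34 q6 -1.454 q [-0.26  0.26  1.9  -0.    0.98 -1.45]
shift [  62.4 -216.5  186.4] turn 60.49 alt -119.51 F [ 0.68 -0.53  0.35] w 0.0869
```

Emit:
{"name": "move_arm", "arguments": {
  "commands": [
    [-1,0,-27,23,7],
    [-1,0,-54,46,14],
    [-1,0,-81,70,21],
    [-1,0,-108,93,28],
    [-1,0,-135,116,35],
    [-1,10,-162,140,42],
    [-1,20,-189,163,49],
    [-1,30,-216,186,56]
  ]
}}

```text
time: 3.3
position: [0.5229, -0.2689, 0.2174]
tool_rot: [0.445, 0.549, -0.445, 0.55]
ft_force: [0.7, 0.2, 0.1]
grip_width: 0.0871
```

```bash
python3 -c "
from h import *
go(.5235,-.2705,.097,.137)
import cv2
t=robot.camera('top');s=robot.camera('scene');crop(t,340,160,520,320,4,'pics/t1.png');crop(s,100,120,300,320,3,'pics/s1.png')"
```

```text
t 3.3 P [ 0.5229 -0.2689  0.2174] axes x [ 0.001 -0.    -1.   ] ytoolyaw 12.04 q6 -0.875 q [-0.66  0.51  1.56  0.    1.07 -0.88]
shift [114.4   0.2   1.6] turn 4.19 alt -175.81 F [0.73 0.23 0.05] w 0.0871
```

View pics/s1.png

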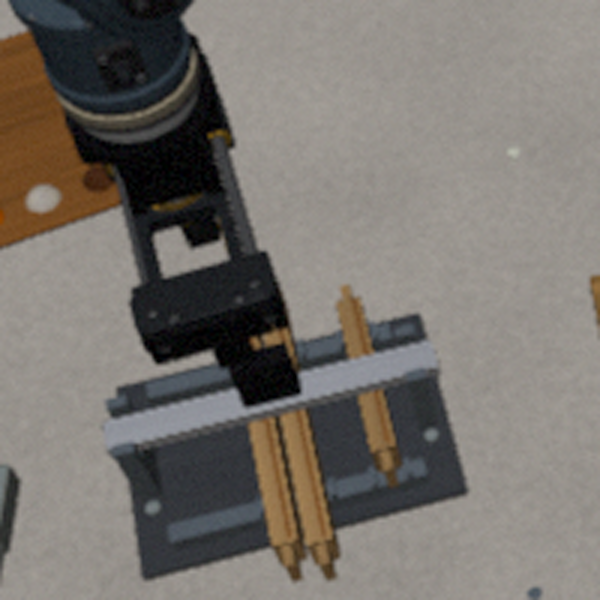

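Emit:
{"name": "move_arm", "arguments": {
  "commands": [
    [-1,15,0,1.5,4.2],
    [-1,30,0,1.5,4.2],
    [-1,47,0,1.5,4.2],
    [-1,64,0,1.5,4.2],
    [-1,81,0,1.5,4.2],
    [-1,95,0,1.5,4.2],
    [-1,107,0,1.5,4.2],
    [-1,114,0,1.5,4.2]
  ],
  "newtons": 25
}}

```text
time: 4.07
position: [0.5222, -0.2675, 0.1024]
tool_rot: [0.463, 0.535, -0.463, 0.534]
ft_force: [-0.1, 0.2, 0.6]
grip_width: 0.087
```

```bash
python3 -c "
from h import *
go(.5235,-.2705,.097,.137)
s=robot.camera('scene');crop(s,100,160,300,320,4,'pics/s2.png')"
```

```text
t 4.07 P [ 0.5222 -0.2675  0.1024] axes x [-0.002  0.001 -1.   ] ytoolyaw 8.27 q6 -0.808 q [-0.66  0.68  1.64  0.    0.82 -0.81]
shift [-0.6  0.9  3.2] turn 0.42 alt -179.58 F [-0.11  0.17  0.59] w 0.087
```

View pics/s2.png

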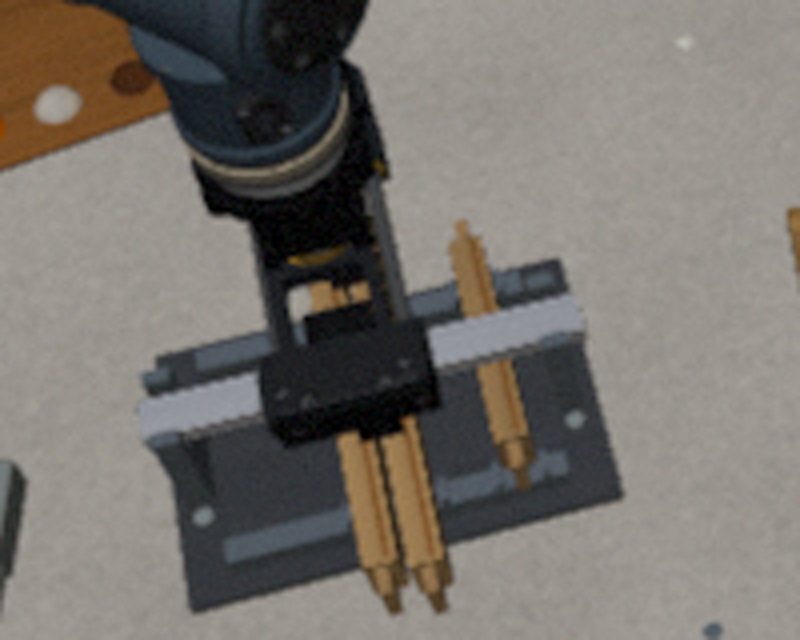

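Emit:
{"name": "move_arm", "arguments": {
  "commands": [
    [-1,0,0.5,3,0.4],
    [-0.3,0,0.5,3,0.4],
    [0.2,0,0.5,3,0.4],
    [0.6,0,0.5,3,0.4],
    [1,0,0.5,3,0.4],
    [1,0,0.5,3,0.4],
    [1,0,0.5,3,0.4],
    [1,0,0.5,3,0.4]
  ],
  "newtons": 25
}}

```text
time: 4.78
position: [0.5236, -0.2713, 0.1037]
tool_rot: [0.465, 0.533, -0.465, 0.533]
ft_force: [-0.6, -0.3, 0.7]
grip_width: 0.0482
```

Emit:
{"name": "move_arm", "arguments": {
  "commands": [
    [1,0,0,0,0],
    [1,0,0,0,0],
    [1,0,0,0,0],
    [1,0,0,0,0]
  ],
  "newtons": 30
}}

```text
time: 5.12
position: [0.5236, -0.2713, 0.1035]
tool_rot: [0.465, 0.533, -0.465, 0.533]
ft_force: [-0.3, -0.4, 0.8]
grip_width: 0.0217
```

Emit:
{"name": "move_arm", "arguments": {
  "commands": [
    [1,0,0,0,0],
    [1,0,0,0,0],
    [1,0,0,0,0],
    [1,0,0,0,0]
  ],
  "newtons": 30
}}

```text
time: 5.45
position: [0.5236, -0.2713, 0.1035]
tool_rot: [0.465, 0.533, -0.465, 0.533]
ft_force: [-0.7, -0.5, 0.1]
grip_width: 0.0159
```

Emit:
{"name": "move_arm", "arguments": {
  "commands": [
    [1,-4,0,0,0],
    [1,-10,0,0,0],
    [1,-18,0,0,0],
    [1,-28,0,0,0],
    [1,-40,0,0,0],
    [1,-54,0,0,0],
    [1,-68,0,0,0],
    [1,-80,0,0,0]
  ]
}}

```text
time: 6.12
position: [0.5239, -0.2715, 0.1856]
tool_rot: [0.465, 0.532, -0.465, 0.534]
ft_force: [0.2, -0.2, -2.0]
grip_width: 0.0155
```

```bash
python3 -c "
from h import *
import pickle
go(.549,.0015,.18,.020-np.pi/2)
s=robot.camera('scene');t=robot.camera('top');pickle.dump((s,t),open('c1.pkl','wb'));crop(s,100,160,300,320,4,'pics/s3.png');crop(t,340,160,520,320,4,'pics/t3.png')"
```

```text
t 6.12 P [ 0.5239 -0.2715  0.1856] axes x [ 0.001 -0.001 -1.   ] ytoolyaw 7.82 q6 -0.804 q [-0.67  0.56  1.58 -0.    1.   -0.8 ]
shift [  -0.7   62.  -267.1] turn -83.33 alt 96.67 F [ 0.15 -0.22 -2.  ] w 0.0155
```

View pics/s3.png

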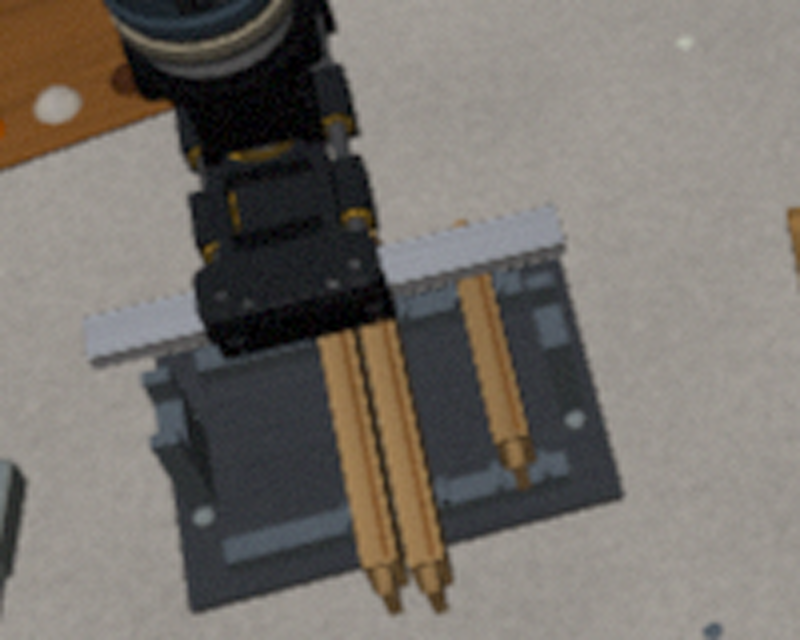

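View pics/t3.png

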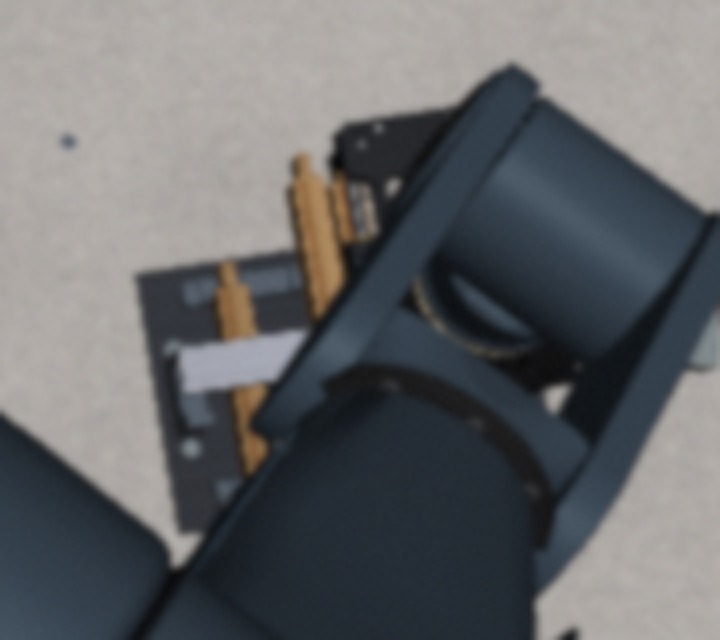

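Emit:
{"name": "move_arm", "arguments": {
  "commands": [
    [1,0,3,-12,5],
    [1,0,7,-28,11],
    [1,0,11,-46,17],
    [1,0,15,-64,24],
    [1,0,19,-82,31],
    [1,0,23,-100,38],
    [1,0,27,-118,44],
    [1,0,31,-134,50]
  ]
}}

```text
time: 6.88
position: [0.5356, -0.133, 0.1833]
tool_rot: [-0.647, -0.285, 0.647, -0.285]
ft_force: [0.3, 0.3, -1.8]
grip_width: 0.0159
```

```bash
python3 -c "
from h import *
go(.549,.0015,.18,.020-np.pi/2)"
```

```text
t 6.88 P [ 0.5356 -0.133   0.1833] axes x [-0.001  0.001 -1.   ] ytoolyaw -42.48 q6 0.295 q [-0.45  0.52  1.68  0.    0.95  0.3 ]
shift [  -2.7  -81.  -108.2] turn 46.38 alt -133.62 F [ 0.29  0.27 -1.76] w 0.0159
```

Emit:
{"name": "move_arm", "arguments": {
  "commands": [
    [1,0,-8,-11,4],
    [1,0,-20,-26,10],
    [1,0,-32,-43,17],
    [1,0,-44,-60,24],
    [1,0,-56,-76,31],
    [1,0,-67,-90,37],
    [1,0,-76,-101,43],
    [1,0,-81,-108,46.4]
  ]
}}

```text
time: 7.55
position: [0.548, 0.0019, 0.1832]
tool_rot: [-0.707, -0.008, 0.707, -0.007]
ft_force: [-0.4, 0.2, -1.3]
grip_width: 0.0159
```

```bash
python3 -c "
from h import *
import pickle
go(.549,.001,.18,.0195-np.pi/2)
s=robot.camera('scene');t=robot.camera('top');pickle.dump((s,t),open('c2.pkl','wb'));crop(s,230,140,430,340,3,'pics/s4.png');crop(t,240,140,440,320,3,'pics/t4.png')"
```

```text
t 7.55 P [0.548  0.0019 0.1832] axes x [-0.001  0.001 -1.   ] ytoolyaw -88.77 q6 1.348 q [-0.2   0.51  1.69  0.    0.94  1.35]
shift [-2.8  0.9 -1. ] turn 0.11 alt -179.89 F [-0.42  0.25 -1.25] w 0.0159
```

View pics/s4.png

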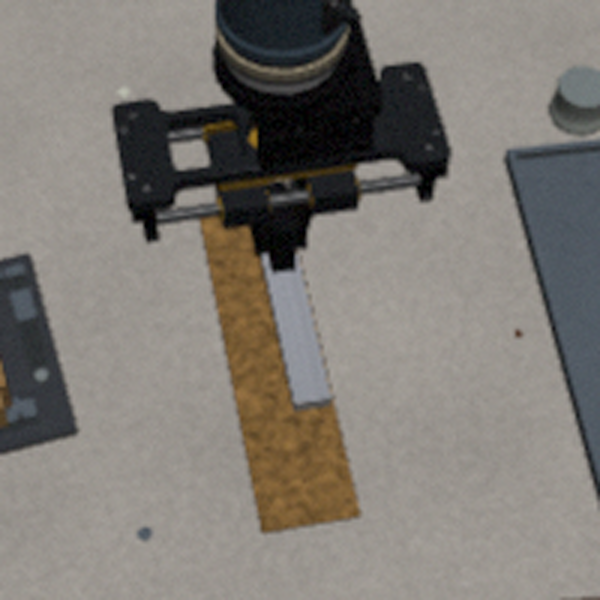

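View pics/t4.png

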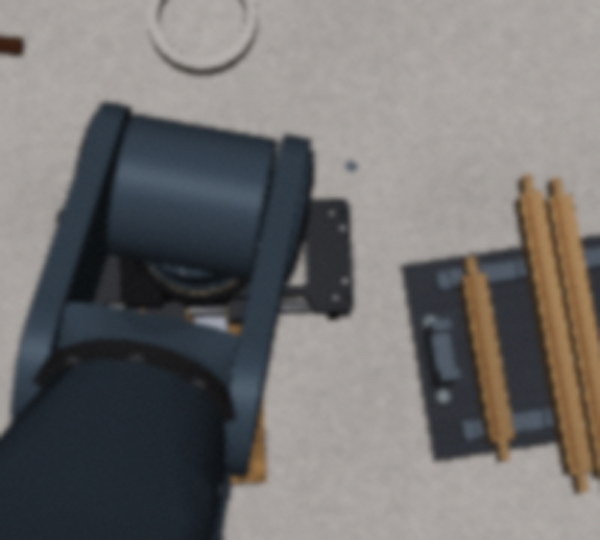

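Emit:
{"name": "move_arm", "arguments": {
  "commands": [
    [1,14,0.9,-1,0],
    [1,32,0.9,-1,0],
    [1,52,0.9,-1,0],
    [1,72,0.9,-1,0],
    [1,90,0.9,-1,0],
    [1,106,0.9,-1,0],
    [1,117,0.9,-1,0],
    [1,124,0.9,-1,0]
  ]
}}

```text
time: 8.32
position: [0.5491, -0.0014, 0.0581]
tool_rot: [-0.706, -0.009, 0.708, -0.009]
ft_force: [-0.4, -0.5, -1.7]
grip_width: 0.0158
```

```bash
python3 -c "
from h import *
import pickle
go(.549,.001,.046,.0195-np.pi/2)
s=robot.camera('scene');pickle.dump(s,open('c3.pkl','wb'));crop(s,230,140,430,340,3,'pics/s5.png')"
```

```text
t 8.32 P [ 0.5491 -0.0014  0.0581] axes x [-0.002  0.    -1.   ] ytoolyaw -88.56 q6 1.34 q [-0.21  0.72  1.76 -0.    0.67  1.34]
shift [ 6.1 -2.4  0. ] turn 0.32 alt -179.68 F [-0.41 -0.51 -1.74] w 0.0158
```

View pics/s5.png

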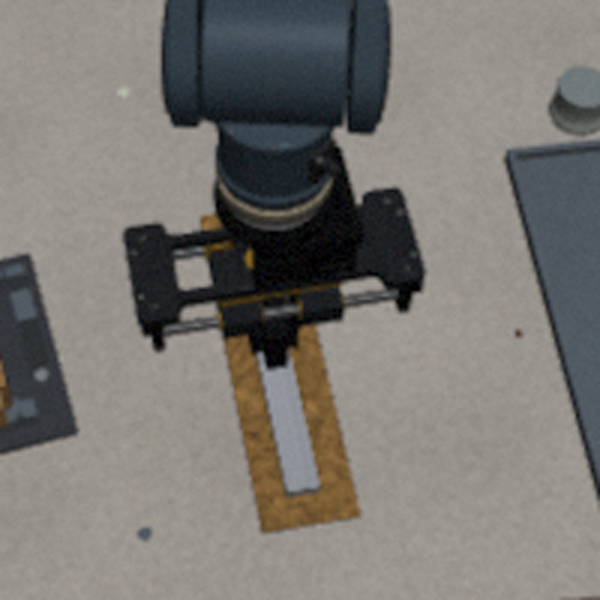

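Emit:
{"name": "move_arm", "arguments": {
  "commands": [
    [1,1,-2,0,0],
    [1,2,-2,0,0],
    [1,3,-2,0,0],
    [1,4,-2,0,0],
    [1,4.5,-2,0,0]
  ]
}}

```text
time: 8.78
position: [0.55, 0.0012, 0.0556]
tool_rot: [0.707, 0.009, -0.707, 0.009]
ft_force: [-0.5, 0.5, -1.0]
grip_width: 0.016
```

Emit:
{"name": "move_arm", "arguments": {
  "commands": [
    [1,0.5,0,0,0],
    [1,1,0,0,0]
  ]
}}

```text
time: 8.95
position: [0.5498, 0.0012, 0.0543]
tool_rot: [0.707, 0.009, -0.707, 0.009]
ft_force: [0.7, 0.4, -1.8]
grip_width: 0.0162
```

Emit:
{"name": "move_arm", "arguments": {
  "commands": [
    [1,0.7,0,0,0],
    [1,1.4,0,0,0],
    [1,1.4,0,0,0]
  ]
}}

```text
time: 9.2
position: [0.5495, 0.0012, 0.0525]
tool_rot: [-0.707, -0.009, 0.707, -0.009]
ft_force: [-0.2, -0.0, -1.9]
grip_width: 0.0159
```

Emit:
{"name": "move_arm", "arguments": {
  "commands": [
    [1,0.5,0,0,0],
    [1,0.8,0,0,0],
    [1,0.8,0,0,0]
  ]
}}

```text
time: 9.45
position: [0.5496, 0.0012, 0.052]
tool_rot: [0.707, 0.009, -0.707, 0.009]
ft_force: [-0.5, 0.4, -0.2]
grip_width: 0.0155
```

Emit:
{"name": "move_arm", "arguments": {
  "commands": [
    [1,0.4,0,0,0],
    [1,0.4,0,0,0]
  ]
}}

```text
time: 9.62
position: [0.5496, 0.0012, 0.052]
tool_rot: [0.707, 0.009, -0.707, 0.009]
ft_force: [-1.3, 0.9, 4.2]
grip_width: 0.0155
```

Emit:
{"name": "move_arm", "arguments": {
  "commands": [
    [0.5,0,0,0,0],
    [0,0,0,0,0],
    [-0.5,0,0,0,0],
    [-1,0,0,0,0],
    [-1,0,0,0,0],
    [-1,0,0,0,0]
  ]
}}

```text
time: 10.12
position: [0.5496, 0.0012, 0.0513]
tool_rot: [-0.707, -0.009, 0.707, -0.009]
ft_force: [0.1, 0.9, -1.0]
grip_width: 0.0471
```

Emit:
{"name": "move_arm", "arguments": {
  "commands": [
    [-1,-8,0,0,0],
    [-1,-25,0,0,0],
    [-1,-50,0,0,0],
    [-1,-80,0,0,0],
    [-1,-110,0,0,0],
    [-1,-135,0,0,0],
    [-1,-150,0,0,0],
    [-1,-155,0,0,0]
  ]
}}

```text
time: 10.78
position: [0.5512, 0.001, 0.21]
tool_rot: [0.709, 0.008, -0.705, 0.009]
ft_force: [-0.7, 0.1, -0.1]
grip_width: 0.0864
```

```bash
python3 -c "
from h import *
go(.5255,-.272,.18,.128-np.pi/2)
s=robot.camera('scene');crop(s,230,140,430,340,3,'pics/s6.png')"
```

```text
t 10.78 P [0.5512 0.001  0.21  ] axes x [ 0.006 -0.001 -1.   ] ytoolyaw -88.58 q6 1.345 q [-0.2   0.47  1.66  0.    1.    1.35]
shift [ 24.2 272.2  32.6] turn -5.91 alt 174.09 F [-0.71  0.07 -0.15] w 0.0864
```

View pics/s6.png

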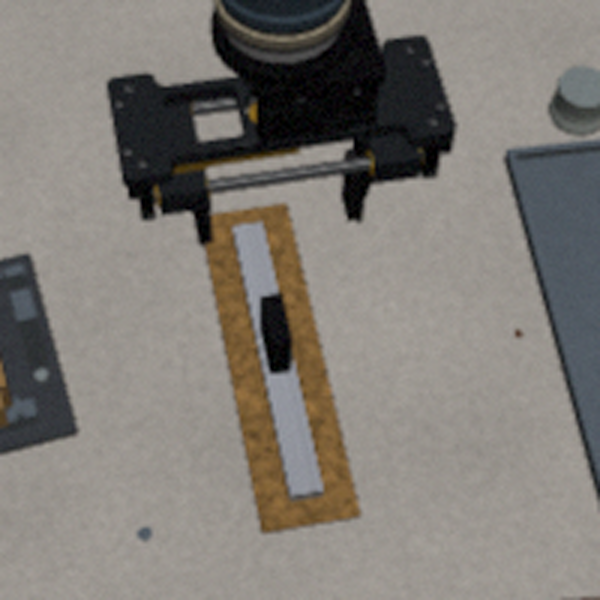

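```bash
python3 -c "
from h import *
import pickle
s=robot.camera('scene');t=robot.camera('top');pickle.dump((s,t),open('c4.pkl','wb'));crop(s,125,195,265,320,5,'pics/s7.png');crop(t,365,190,490,310,5,'pics/t7.png')
for n in ['strip_a_mid','short_strip_mid']:
  for c in (s,t):
    print(n,[(round(x['p'],2),x['bbox']) for x in robot.regions_of(c,n)])"
```

```text
strip_a_mid [(0.71, [182.0, 210.0, 215.3, 314.4])]
strip_a_mid [(0.71, [410.8, 200.5, 438.4, 302.1])]
short_strip_mid []
short_strip_mid [(0.73, [393.9, 224.8, 407.5, 294.0])]
```

View pics/s7.png

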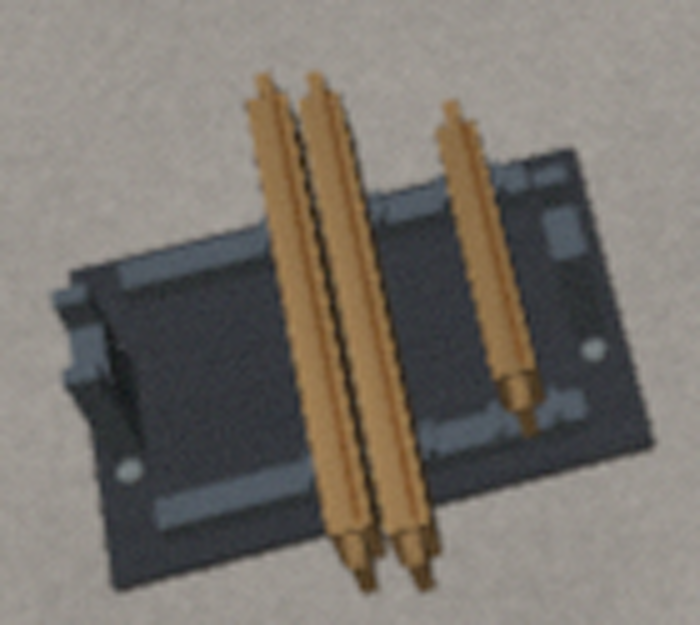

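View pics/t7.png

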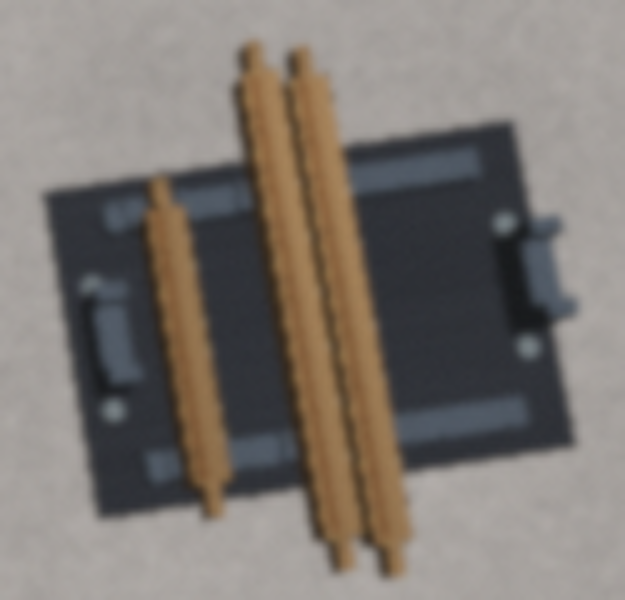

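```bash
cat > fits.py <<'E'
from h import *
import pickle
def strips(o,tw=.008,th=.016):
    L=[]
    for y in(o,-o): L+=[(0,y,0,.220,.018,.034),(0,y,0,.250,tw,th)]
    return L
def bm(c,roi,p):
    u=up(c,roi); m=(u[...,0]-u[...,2])>18
    near=cv2.dilate(render(c,p,strips(.011),roi).astype(np.uint8),np.ones((35,35)))>0
    return m&near
if __name__=="__main__":
    s,t=pickle.load(open("c4.pkl","rb"))
    rs=(165,195,225,325); rt=(400,190,450,312); p0=np.array([.5255,-.272,.039,.132])
    V=[(s,rs,bm(s,rs,p0)),(t,rt,bm(t,rt,p0))]
    p,e=fit(V,strips(.011),p0); print(p.round(4),e)
    for v in V: print(fit([v],strips(.011),p0,(0,1,3)))
    ims=[]
    for c,roi,m in V:
        o=up(c,roi).astype(np.uint8)[:,:,::-1].copy()
        for k,col in((m,(0,255,0)),(render(c,p,strips(.011),roi),(0,0,255))):
            cs,_=cv2.findContours(k.astype(np.uint8),cv2.RETR_EXTERNAL,cv2.CHAIN_APPROX_NONE); cv2.drawContours(o,cs,-1,col,1)
        ims.append(cv2.copyMakeBorder(o,0,650-o.shape[0],0,0,0))
    cv2.imwrite("pics/fs.png",cv2.resize(np.hstack(ims),None,fx=.9,fy=.9))
E
python3 fits.py
```

```text
[ 0.5254 -0.2721  0.0445  0.1369] 0.049521808090725705
(array([ 0.52204368, -0.2730706 ,  0.039     ,  0.13915605]), np.float64(0.04269885091777348))
(array([ 0.52559915, -0.27361821,  0.039     ,  0.13525328]), np.float64(0.04520291680983468))
```

View pics/fs.png

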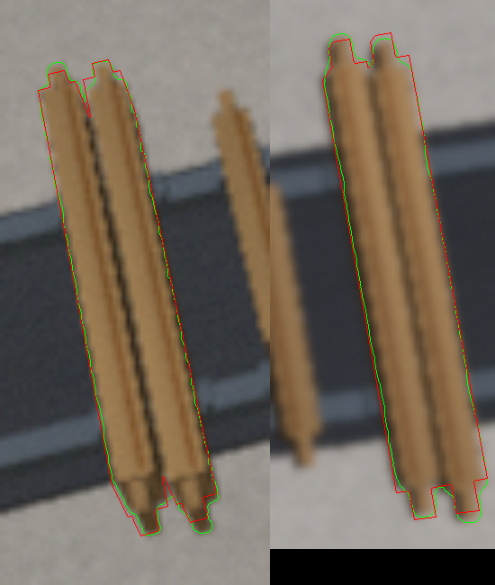

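```bash
python3 -c "
from h import *
go(.5245,-.273,.12,.137-np.pi/2)"
```

```text
t 11.13 P [0.5487 0.0014 0.205 ] axes x [-0.003  0.001 -1.   ] ytoolyaw -88.59 q6 1.345 q [-0.2   0.48  1.67  0.    1.    1.35]
shift [ 78.9 273.7  30.7] turn -6.44 alt 173.56 F [-0.12  0.62 -1.17] w 0.087
```

Emit:
{"name": "move_arm", "arguments": {
  "commands": [
    [-0.33,0,25,2,0],
    [-0.33,0,62,6,0],
    [-0.33,0,100,10,0],
    [-0.33,0,140,15,-2],
    [-0.33,10,180,20,-4],
    [-0.33,20,215,25,-6.4],
    [-0.33,40,250,29,-6.4],
    [-0.33,50,273,30.7,-6.4]
  ]
}}

```text
time: 11.8
position: [0.5242, -0.2755, 0.1538]
tool_rot: [-0.705, -0.048, 0.706, -0.047]
ft_force: [0.1, 0.1, -0.1]
grip_width: 0.0581
```

Emit:
{"name": "move_arm", "arguments": {
  "commands": [
    [-0.33,10,0,0,0],
    [-0.33,20,0,0,0],
    [-0.33,28,0,0,0],
    [-0.33,28,0,0,0]
  ]
}}

```text
time: 12.13
position: [0.5243, -0.2701, 0.1261]
tool_rot: [-0.704, -0.05, 0.707, -0.047]
ft_force: [0.2, 1.4, 0.4]
grip_width: 0.0578
```

```bash
python3 -c "
from h import *
go(.5245,-.273,.041,.137-np.pi/2)
s=robot.camera('scene');crop(s,110,150,290,320,4,'pics/s8.png');t=robot.camera('top');crop(t,340,160,520,320,4,'pics/t8.png')"
```

```text
t 12.13 P [ 0.5243 -0.2701  0.1261] axes x [-0.004  0.004 -1.   ] ytoolyaw -82.12 q6 0.768 q [-0.67  0.64  1.62  0.    0.88  0.77]
shift [79.1  3.2 -0.1] turn 0.03 alt -179.97 F [0.21 1.42 0.38] w 0.0578
```

View pics/s8.png

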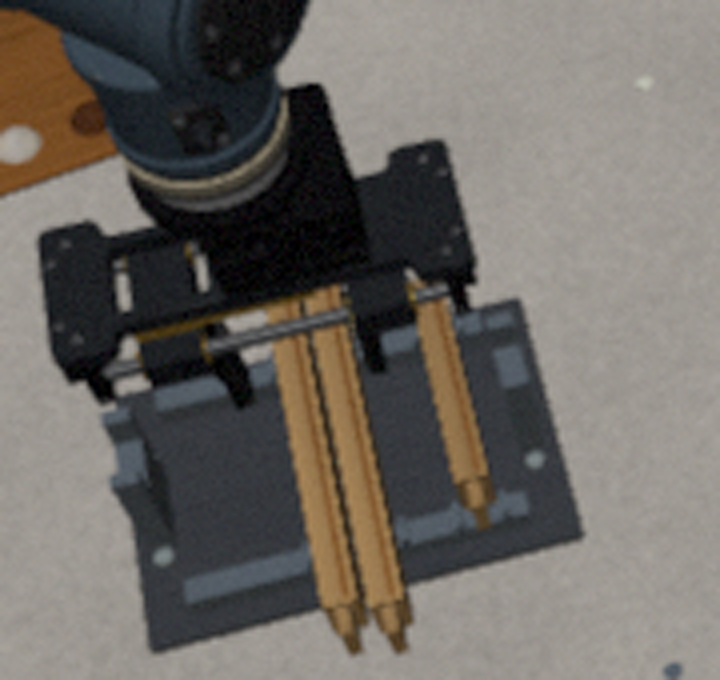

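Emit:
{"name": "move_arm", "arguments": {
  "commands": [
    [-0.33,6,2,0,0],
    [-0.33,14,2,0,0],
    [-0.33,22,2,0,0],
    [-0.33,26,2,0,0],
    [-0.33,26,2,0,0]
  ]
}}

```text
time: 12.65
position: [0.5252, -0.2738, 0.1011]
tool_rot: [-0.705, -0.049, 0.706, -0.048]
ft_force: [-1.2, -0.3, 0.1]
grip_width: 0.058
```

```bash
python3 -c "
from h import *
go(.5245,-.273,.041,.137-np.pi/2)
s=robot.camera('scene');crop(s,110,170,270,320,4,'pics/s9.png')"
```

```text
t 12.65 P [ 0.5252 -0.2738  0.1011] axes x [-0.002  0.002 -1.   ] ytoolyaw -82.18 q6 0.765 q [-0.67  0.68  1.63 -0.    0.83  0.77]
shift [54.1 -0.8  0.5] turn -0.03 alt 179.97 F [-1.16 -0.27  0.09] w 0.058
```

View pics/s9.png

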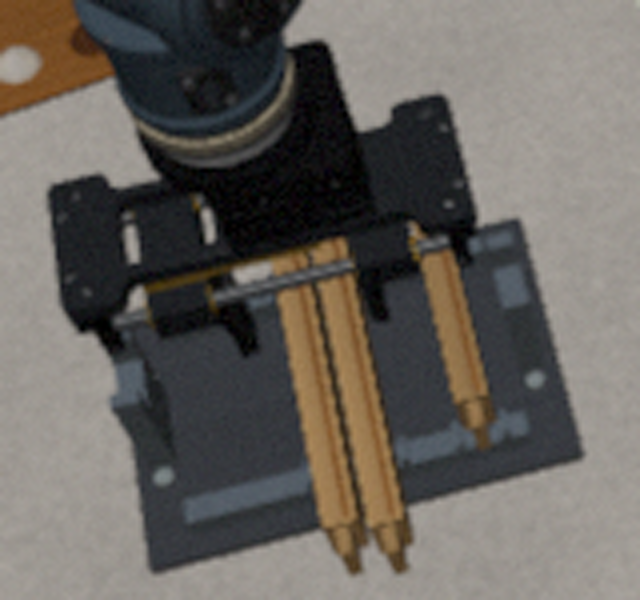

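Emit:
{"name": "move_arm", "arguments": {
  "commands": [
    [-0.33,6,-0.5,0,0],
    [-0.33,14,-0.5,0,0],
    [-0.33,23,-0.5,0,0],
    [-0.33,32,-0.5,0,0],
    [-0.33,40,-0.5,0,0],
    [-0.33,47,-0.5,0,0],
    [-0.33,52,-0.5,0,0],
    [-0.33,54,-0.5,0,0]
  ]
}}

```text
time: 13.37
position: [0.5254, -0.2736, 0.0472]
tool_rot: [-0.705, -0.049, 0.706, -0.048]
ft_force: [-0.6, -0.2, 0.8]
grip_width: 0.0582
```

```bash
python3 -c "
from h import *
go(.5245,-.273,.041,.137-np.pi/2)
s=robot.camera('scene');crop(s,110,170,270,320,4,'pics/s10.png')"
```

```text
t 13.37 P [ 0.5254 -0.2736  0.0472] axes x [-0.001  0.001 -1.   ] ytoolyaw -82.19 q6 0.766 q [-0.67  0.77  1.65  0.    0.72  0.77]
shift [ 0.2 -0.7  0.8] turn -0.04 alt 179.96 F [-0.57 -0.2   0.77] w 0.0582
```

View pics/s10.png

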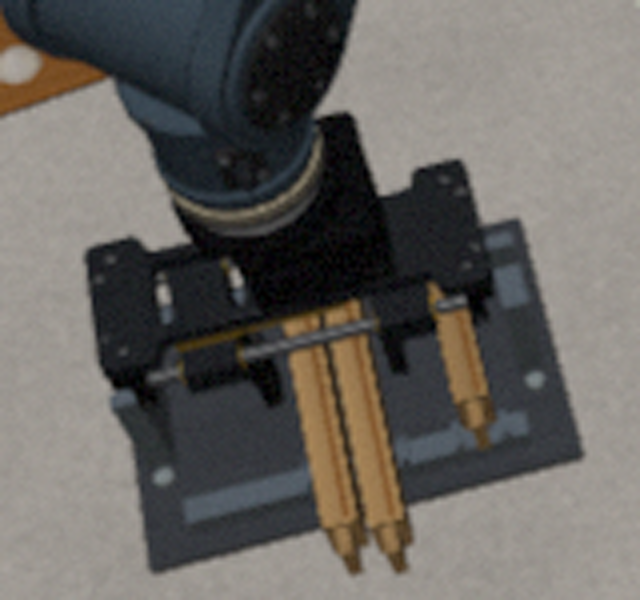

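Emit:
{"name": "move_arm", "arguments": {
  "commands": [
    [0,0,0,0,0],
    [0.2,0,0,0,0],
    [0.5,0,0,0,0],
    [1,0,0,0,0],
    [1,0,0,0,0],
    [1,0,0,0,0]
  ],
  "newtons": 35
}}

```text
time: 13.92
position: [0.5259, -0.2739, 0.0489]
tool_rot: [0.706, 0.048, -0.705, 0.048]
ft_force: [-0.8, 1.1, 2.1]
grip_width: 0.0356
```

Emit:
{"name": "move_arm", "arguments": {
  "commands": [
    [1,0,0,0,0],
    [1,0,0,0,0],
    [1,0,0,0,0]
  ]
}}

```text
time: 14.17
position: [0.526, -0.2739, 0.0489]
tool_rot: [0.706, 0.048, -0.705, 0.048]
ft_force: [-0.4, 1.1, 4.5]
grip_width: 0.0363
```

Emit:
{"name": "move_arm", "arguments": {
  "commands": [
    [1,-3,0,0,0],
    [1,-7,0,0,0],
    [1,-12,0,0,0],
    [1,-18,0,0,0],
    [1,-25,0,0,0],
    [1,-32,0,0,0],
    [1,-40,0,0,0],
    [1,-46,0,0,0]
  ]
}}

```text
time: 14.83
position: [0.5261, -0.2742, 0.0957]
tool_rot: [0.706, 0.048, -0.705, 0.048]
ft_force: [-0.3, -0.2, -2.4]
grip_width: 0.0353
```

```bash
python3 -c "
from h import *
go(.567,.273,.16,-.026-np.pi/2)
s=robot.camera('scene');crop(s,110,150,290,320,4,'pics/s11.png')"
```

```text
t 14.83 P [ 0.5261 -0.2742  0.0957] axes x [ 0.001 -0.001 -1.   ] ytoolyaw -82.19 q6 0.766 q [-0.67  0.69  1.63 -0.    0.82  0.77]
shift [ -70.7 -536.5 -114.9] turn 9.3 alt -170.7 F [-0.29 -0.2  -2.43] w 0.0353
```

View pics/s11.png

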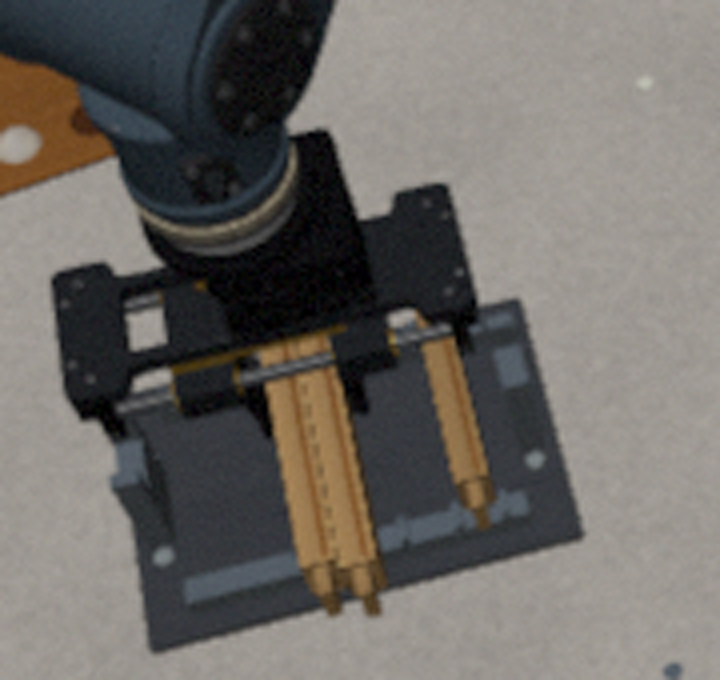

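Emit:
{"name": "move_arm", "arguments": {
  "commands": [
    [1,-12,0,0,0],
    [1,-30,0,0,0],
    [1,-48,-8,-2,0],
    [1,-62,-25,-5,0],
    [1,-70,-48,-10,0],
    [1,-72,-75,-16,0],
    [1,-72,-103,-22,0],
    [1,-72,-131,-28,0]
  ]
}}

```text
time: 15.55
position: [0.5358, -0.1394, 0.1675]
tool_rot: [0.706, 0.048, -0.705, 0.048]
ft_force: [-0.6, -0.3, -2.9]
grip_width: 0.0355
```

Emit:
{"name": "move_arm", "arguments": {
  "commands": [
    [1,0,-28,-6,0],
    [1,0,-56,-12,0],
    [1,0,-84,-18,0],
    [1,0,-112,-24,0],
    [1,0,-140,-30,0],
    [1,0,-168,-36,0],
    [1,0,-196,-42,0],
    [1,0,-224,-48,0]
  ]
}}

```text
time: 16.22
position: [0.5527, 0.0895, 0.1671]
tool_rot: [0.705, 0.048, -0.705, 0.048]
ft_force: [0.3, -0.8, -1.6]
grip_width: 0.0358
```

```bash
python3 -c "
from h import *
go(.567,.273,.16,-.026-np.pi/2)"
```

```text
t 16.22 P [0.5527 0.0895 0.1671] axes x [ 0. -0. -1.] ytoolyaw -82.19 q6 1.395 q [-0.04  0.55  1.67 -0.    0.92  1.4 ]
shift [   1.1 -179.8  -39.1] turn 9.3 alt -170.7 F [ 0.33 -0.76 -1.58] w 0.0358
```

Emit:
{"name": "move_arm", "arguments": {
  "commands": [
    [1,0,-25,-5,1],
    [1,0,-52,-11,2],
    [1,0,-80,-17,4],
    [1,0,-108,-24,6],
    [1,0,-134,-30,8],
    [1,0,-156,-34,9.3],
    [1,0,-172,-38,9.3],
    [1,0,-180,-40,9.3]
  ]
}}

```text
time: 16.88
position: [0.5678, 0.2742, 0.167]
tool_rot: [0.707, -0.008, -0.707, -0.009]
ft_force: [0.6, 0.0, -1.9]
grip_width: 0.0355
```

```bash
python3 -c "
from h import *
import pickle
go(.568,.273,.06,-.026-np.pi/2)
s=robot.camera('scene');t=robot.camera('top');pickle.dump((s,t),open('c5.pkl','wb'));crop(s,360,150,560,340,3.5,'pics/s12.png');crop(t,120,130,300,330,3,'pics/t12.png')"
```

```text
t 16.88 P [0.5678 0.2742 0.167 ] axes x [ 0.001  0.001 -1.   ] ytoolyaw -91.36 q6 1.867 q [0.27 0.63 1.49 0.   1.02 1.87]
shift [101.    1.3  -0.2] turn 0.13 alt -179.87 F [ 0.57  0.03 -1.86] w 0.0355
```

View pics/s12.png

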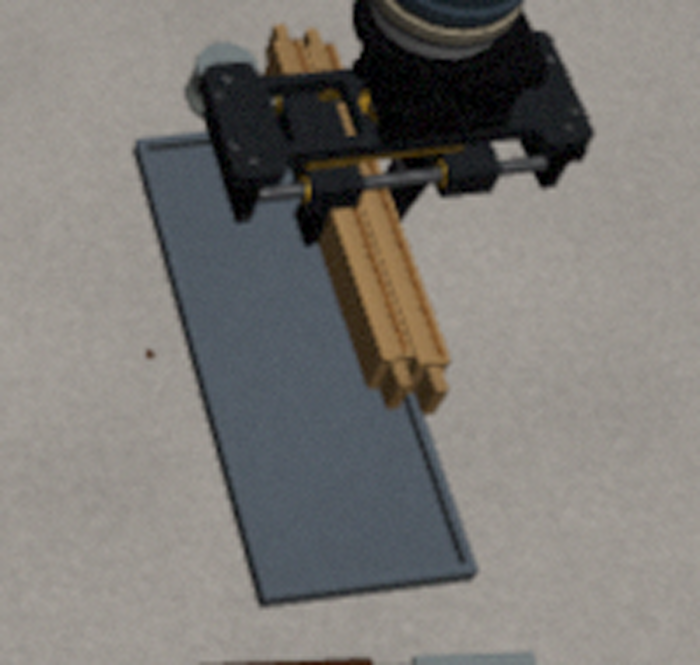

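View pics/t12.png

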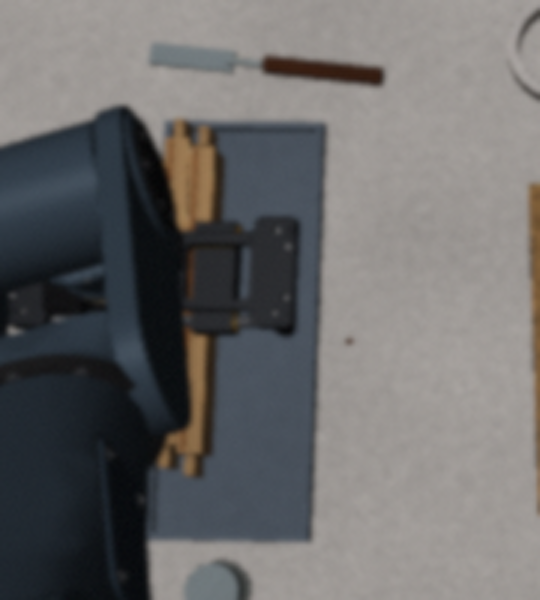

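Emit:
{"name": "move_arm", "arguments": {
  "commands": [
    [1,12,1,0,0],
    [1,30,1,0,0],
    [1,50,1,0,0],
    [1,70,1,0,0],
    [1,88,1,0,0],
    [1,104,1,0,0],
    [1,116,1,0,0],
    [1,122,1,0,0]
  ]
}}

```text
time: 17.65
position: [0.5668, 0.269, 0.0421]
tool_rot: [-0.706, 0.01, 0.708, 0.009]
ft_force: [-0.5, -0.9, -3.1]
grip_width: 0.0355
```

Emit:
{"name": "move_arm", "arguments": {
  "commands": [
    [1,0.5,0,0,0],
    [1,1,0,0,0],
    [1,1.5,0,0,0],
    [1,2,0,0,0]
  ]
}}

```text
time: 17.98
position: [0.5689, 0.271, 0.0435]
tool_rot: [0.708, -0.009, -0.706, -0.009]
ft_force: [0.4, 0.6, -0.2]
grip_width: 0.0357
```

```bash
python3 -c "
from h import *
go(.568,.273,.027,-.0257-np.pi/2)
s=robot.camera('scene');crop(s,360,150,560,340,3.5,'pics/s13.png')"
```

```text
t 17.98 P [0.5689 0.271  0.0435] axes x [ 0.002  0.001 -1.   ] ytoolyaw -91.49 q6 1.864 q [ 0.27  0.8   1.55 -0.    0.78  1.86]
shift [10.5 -2.   0.9] turn -0.02 alt 179.98 F [ 0.43  0.64 -0.19] w 0.0357
```

View pics/s13.png

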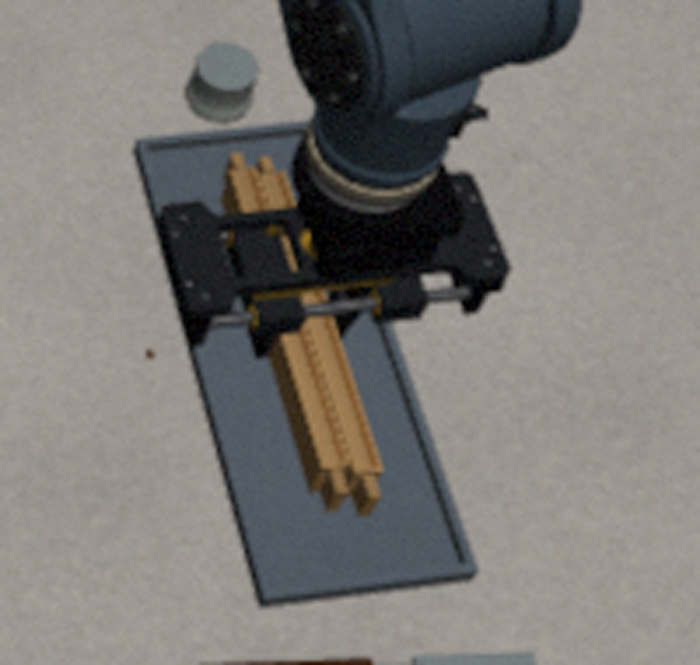

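Emit:
{"name": "move_arm", "arguments": {
  "commands": [
    [1,1.5,-1,0,0],
    [1,3,-1,0,0],
    [1,4.5,-1,0,0],
    [1,6,-1,0,0],
    [1,7,-1,0,0],
    [1,7.5,-1,0,0],
    [1,8,-1,0,0],
    [1,8,-1,0,0]
  ]
}}

```text
time: 18.7
position: [0.568, 0.2718, 0.0343]
tool_rot: [-0.707, 0.009, 0.707, 0.009]
ft_force: [-0.3, 0.2, -2.6]
grip_width: 0.0359
```

Emit:
{"name": "move_arm", "arguments": {
  "commands": [
    [1,0.4,0,0,0],
    [1,0.8,0,0,0],
    [1,0.8,0,0,0]
  ]
}}

```text
time: 18.95
position: [0.5681, 0.2718, 0.0336]
tool_rot: [-0.707, 0.009, 0.707, 0.009]
ft_force: [-0.6, -0.1, -1.9]
grip_width: 0.036
```

Emit:
{"name": "move_arm", "arguments": {
  "commands": [
    [1,0.3,0,0,0],
    [1,0.6,0,0,0],
    [1,0.6,0,0,0]
  ]
}}

```text
time: 19.2
position: [0.568, 0.2718, 0.033]
tool_rot: [-0.707, 0.009, 0.707, 0.009]
ft_force: [1.2, -0.4, -2.1]
grip_width: 0.0357
```

Emit:
{"name": "move_arm", "arguments": {
  "commands": [
    [1,0.3,0,0,0],
    [1,0.5,0,0,0],
    [1,0.5,0,0,0]
  ]
}}

```text
time: 19.45
position: [0.5681, 0.2718, 0.0329]
tool_rot: [0.707, -0.009, -0.707, -0.009]
ft_force: [-1.1, 0.1, 0.9]
grip_width: 0.0351
```

Emit:
{"name": "move_arm", "arguments": {
  "commands": [
    [1,0.4,0,0,0],
    [1,0.4,0,0,0]
  ]
}}

```text
time: 19.62
position: [0.5681, 0.2718, 0.0329]
tool_rot: [0.707, -0.009, -0.707, -0.009]
ft_force: [-1.6, -1.1, 5.3]
grip_width: 0.0359
```

Emit:
{"name": "move_arm", "arguments": {
  "commands": [
    [0.15,0,0,0,0],
    [0.1,0,0,0,0],
    [0.05,0,0,0,0],
    [0,0,0,0,0],
    [-0.1,0,0,0,0],
    [-0.2,0,0,0,0],
    [-0.3,0,0,0,0],
    [-0.33,0,0,0,0]
  ]
}}

```text
time: 20.28
position: [0.568, 0.2718, 0.0321]
tool_rot: [-0.707, 0.009, 0.707, 0.009]
ft_force: [1.0, -0.2, 0.0]
grip_width: 0.0554
```

```bash
python3 -c "
from h import *
go(.568,.273,.027,-.0257-np.pi/2)
s=robot.camera('scene');crop(s,360,150,560,340,3.5,'pics/s14.png')"
```

```text
t 20.28 P [0.568  0.2718 0.0321] axes x [-0. -0. -1.] ytoolyaw -91.49 q6 1.866 q [ 0.27  0.82  1.55 -0.    0.76  1.87]
shift [-0.9 -1.2  0.1] turn -0.01 alt 179.99 F [ 1.03 -0.15  0.05] w 0.0554
```

View pics/s14.png

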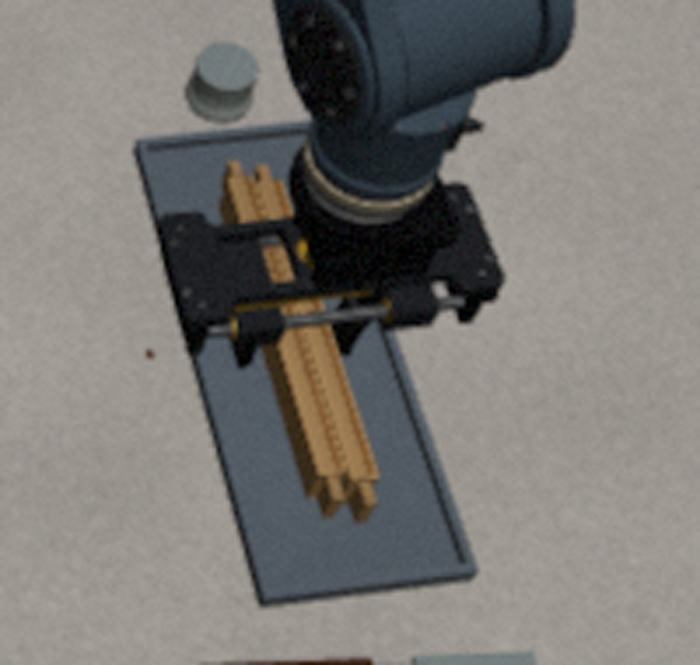

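Emit:
{"name": "move_arm", "arguments": {
  "commands": [
    [-0.4,-3,0,0,0],
    [-0.4,-8,0,0,0],
    [-0.4,-16,0,0,0],
    [-0.4,-28,0,0,0],
    [-0.4,-45,0,0,0],
    [-0.4,-70,0,0,0],
    [-0.4,-100,0,0,0],
    [-0.4,-130,0,0,0]
  ]
}}

```text
time: 21.0
position: [0.5678, 0.2718, 0.1643]
tool_rot: [0.707, -0.009, -0.707, -0.009]
ft_force: [0.3, 0.8, 0.1]
grip_width: 0.0607
```

Emit:
{"name": "move_arm", "arguments": {
  "commands": [
    [-0.4,-15,0,25,0],
    [-0.4,-30,0,55,0],
    [-0.4,-40,0,85,0],
    [-0.4,-45,0,115,0],
    [-0.4,-45,0,140,0],
    [-0.4,-45,0,150,0],
    [-0.4,-45,0,150,0],
    [-0.4,-45,0,150,0]
  ]
}}

```text
time: 21.67
position: [0.4194, 0.2761, 0.2081]
tool_rot: [0.708, -0.009, -0.706, -0.009]
ft_force: [0.4, 0.6, -0.1]
grip_width: 0.0607
```

```bash
python3 - <<'E'
from h import *
import pickle
s=robot.camera('scene');t=robot.camera('top');pickle.dump((s,t),open('c6.pkl','wb'))
for n,c in (('s',s),('t',t)): cv2.imwrite(f'pics/{n}15.png',c['image'][:,:,::-1])
crop(s,280,170,510,330,3.4,'pics/s16.png');print(robot.get_obs()['time'],robot.get_obs()['position'])
E
```

```text
21.7667 [0.42043234 0.27602174 0.20757434]
```

View pics/s15.png

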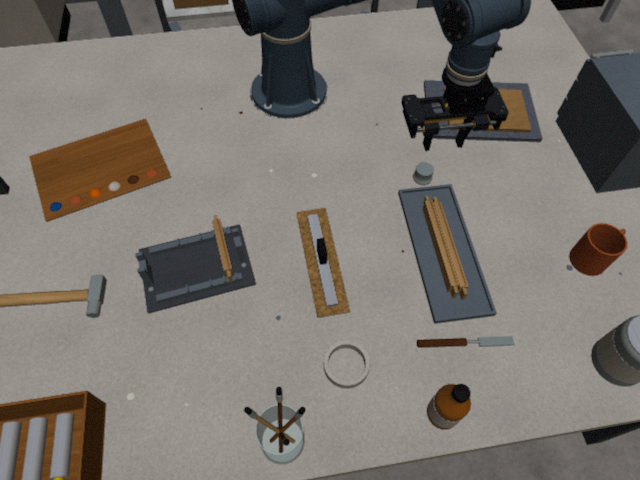

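View pics/s16.png

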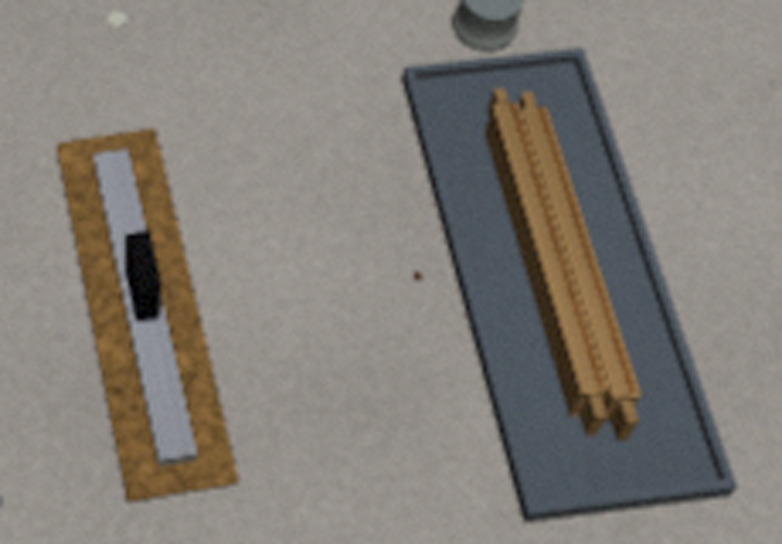

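View pics/t15.png

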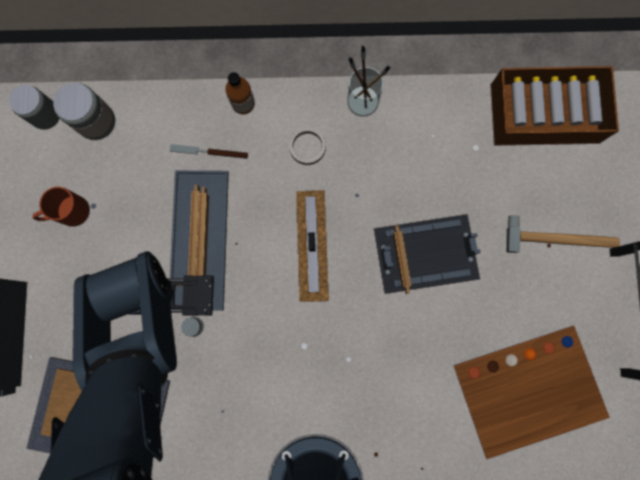

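```bash
python3 - <<'E'
from fits import *
s,t=pickle.load(open("c6.pkl","rb"))
p0=np.array([.567,.272,.023,-.026]); rs=(405,180,485,310)
u=up(s,rs); m=(u[...,0]-u[...,2])>18
print("strips",fit([(s,rs,m)],strips(.009),p0,(0,1,3)))
from fitbar import fitbar
print("bar",fitbar([(s,(285,195,360,325)),(t,(285,180,340,310))],[.549,.001,.041,.0195+np.pi/2],(0,1,3),gth=110))
E
```

```text
strips (array([ 0.56578045,  0.27318345,  0.023     , -0.02456235]), np.float64(0.06285382221722335))
bar (array([5.50091654e-01, 1.56775330e-03, 4.10000000e-02, 1.58129277e+00]), np.float64(0.3375973574766079))
```

Bar is about 1 mm from the mat's centre and strips about 1 mm from the tray's centre, both in line within 1°. Handing in.

```bash
python3 -c "
from h import *
print(robot.hand_in())"
```

```text
the job is handed in; nothing more can be done
None
```

The job is done and handed in at about 21.8 s of the 54 s allowed, with nothing dropped. I lifted the bar by its grip and laid it on the mat with the grip up. Then I lifted both long strips in one grasp (the jaws read 36 mm across the pair) and set them down in the tray, on edge and side by side.

**Last pictures, arm clear of everything:**
- **Bar:** about 1 mm from the mat's centre and about 0.5° off its line.
- **Strips:** about 1 mm from the tray's centre and in line within about 0.1°.
- **Everything else:** the short strip is still in the rack, and the other things on the table look undisturbed.
- **Forces:** the wrist readings I took stayed at or below about 5 N at both set-downs.

**Checks that disagreed or were weak:**
- **Camera disagreement:** positions from the two cameras differed by 2–4 mm, so I used averages.
- **Strip height:** the two-view fit in the rack gave 44.5 mm for the strips' mid-height against the stated 39 mm. I trusted the stated height, and contact with the tray floor came where it predicted.
- **Network misreads:** the networks took the tray for a strip in both first pictures (long strips in the scene view, short strip in the top view), and missed the short strip once.
- **Final bar fit:** the overlap was poor, partly because the grip was hard to separate by colour. The pictures show the bar centred.
- **Final strip fit:** it used the scene camera only, because the arm hid part of the tray from above.

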